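# Seat the grinding plate in the spice mill and hold its bayonet lid at the half-way mark

## Task

Press the square grinding plate down flush into the square recess in the mouth of the spice mill. Then put the round lid on with its two lugs dropping through the two notches of the collar, twist it clockwise (seen from above) against its spring until its grip bar points at the small round pips half-way to the lock, without going on into the lock click, and finish there, still holding the lid in the gripper. Leave the other kitchen things where they stand.

Things in the scene. Friction and masses are not known exactly. Their poses are not given: they have to be found in the camera images.
- mill: Spice mill base, fixed to the counter, yaw varies: square white housing 104 mm wide (110 mm rubber foot) topped by a round steel bayonet collar, outer diameter 102 mm, its top 111 mm above the counter. Origin on the axis at counter height, z up; x runs through the two collar notches.
- mouth (a point): Centre of the mill's mouth at ledge height, 98 mm above the counter, axes as mill. The ledge has a square recess 50 x 50 mm, sides along x and y, 8 mm deep, chamfered 1.5 mm. Over the ledge lies an 8 mm high lug track, then the 5 mm collar flange (top 13 mm above this point), opening radius 37 mm.
- insert: Grinding plate, aluminium, 80 g: square plate 46 x 46 x 8 mm with a grip bar on top, 30 mm long along its x, 10 mm thick along its y, standing from 8 to 24 mm above the underside. Origin at the centre of the underside, z up. Fits the recess at any quarter turn; seated, its plate top is flush with the ledge and its origin 8 mm below mouth.
- lid: Mill lid, grey plastic, 120 g: hollow round cap, diameter 68 mm, 25 mm high, with a grip bar on top, 60 mm long along its x, 12 mm thick along its y, from 25 to 49 mm above the underside. Hollow (20 mm high, radius 31 mm), so it clears the seated plate's bar. Origin at the centre of the underside, z up; seated, it lies at mouth.
- follower (a joint): Sprung follower inside the lug track, rad: 0 with the lid not turned; the lugs push it clockwise, after about 0.1 rad of play, so it reads about the lid's turn from the notches less 0.1. Its spring turns the lid back: about 0.05 N m at 0, 0.11 N m at half-way (0.60).
- dabba: Bystander: steel masala dabba (round tin with a lid), diameter 128 mm, 68 mm high, origin under its centre.
- mug: Bystander: white ceramic mug, diameter 80 mm, 92 mm high, handle at its +y, origin under its centre.
- organizer: Bystander: square plastic spice organizer with a flip-top cap, 88 mm wide, 69 mm high, origin under its centre.
- tong: Bystander: bamboo mini tong lying flat, 135 mm long along its x, about 35 mm wide, 12 mm high, origin under its centre.
- notch (a point): The notch at the mill's +x, 37 mm from the axis at collar top height; its twin is at -x. Each notch is 15 mm wide, from the opening out to radius 44 mm. Lugs go down through the notches onto the ledge, then turn clockwise seen from above (from +x towards -y); a stop blocks the other way.
- pip (a point): One of two small round pips on the collar (its twin is across the mouth), 47 mm from the axis, 0.70 rad clockwise of a notch: half-way. Two square blocks 1.40 rad clockwise of the notches mark the locked place; the lock click begins at about 1.1 rad.
- lug (a point): Outer end of the lid's lug at the lid's +x, 42 mm from its axis, at underside height; its twin is at -x, in line with the grip bar. Lugs are 8 mm wide and 5 mm high; the lid is the same either way round.
There are look-alikes about, which are no part of the job. Of the things that look like the lid, the smaller one is meant. Of the things that look like the insert, the larger one is meant.

How it is judged:
By the outcome, as a careful person would: the job done as asked, in the order asked, and still so for the second after the job is handed in, while the arm keeps its last pose, push and grip.
It also fails if it takes over 72 s, if anything falls off the work surface, if the arm or the gripper's body presses on something with over 40 N, if the wrist force passes 120 N, or if a joint passes its speed limit or range.

## Robot

A 6-joint arm with a two-finger parallel gripper is mounted at the origin on the work surface. World frame = base frame: x ahead of the robot, y to its left, z up, the work surface at z = 0. Lengths are in m, angles in rad, forces in N, time in s.
With the tool pointing down it reaches from about 0.35 to 0.975 m from the base axis. Payload 7.1 kg.
Tool frame: the origin (TCP) lies at the very end of the fingers, on their centre line; the grasp point (between the pads) lies 19 mm behind it; z points along the fingers, y is the line along which they close (so a half turn about z gives the same grasp; the last joint's range is limited). The gripper opens to 88 mm and grips with 3 to 60 N. Pads are 20 mm wide; open, the fingers measure 115 mm over their backs; the gripper's body (75 mm by 178 mm) begins 61 mm behind the grasp point.
Start: joints at [-1.286, 0.423, 1.63, -0, 1.089, -0.019], TCP at [0.187, -0.596, 0.223] pointing down, gripper open.
Joint ranges: [-3, 3], [-0.9, 2.11], [0.09, 2.58], [-1.31, 4.45], [0.11, 2.69], [-2.54, 2.54]. Speed limits (rad/s): [2.39, 2.39, 3.01, 3.14, 3.14, 3.14].

## Interface

Orientations are given as [roll, pitch, yaw] about the fixed x, y, z axes, in that order (R = Rz(yaw) Ry(pitch) Rx(roll)).
In Python, from rig import monitor, cams, workorder, find_in, cut_out gives the robot as it stands. The module is installed in compiled form; this text tells all that it offers.
- The arm moves only by the tool apply_moves, never from a script. Its argument "steps" is a list of rows, each an object of numbers: "rx", "ry", "rz": the turn, a rotation vector about the tool's x, y, z normalised to -1 to 1, where 1 is pi/2 rad; "dx", "dy", "dz": the shift along the tool's x, y, z normalised to -1 to 1, where 1 is 0.5 m; "fingers": the finger opening in mm, from 0 to 87.8. In form: [{"rx": .., "ry": .., "rz": .., "dx": .., "dy": .., "dz": .., "fingers": ..}, ...]. A call has 1 to 8 rows; each row shifts and turns the commanded pose from where the row before left it, along the tool's axes as they then stand; what a row does not reach is not made up. A row lasts 1/8 s, in which the tool goes at most 62.5 mm and 10.7 degrees, less where a joint would pass 70% of its speed; a pose out of reach is approached as far as the arm can. A call with a number of a shift or a turn outside -1 to 1 is refused whole. A call with a gripper value outside its range is refused whole. The fingers move at their own pace and stop on an object; "squeeze" is the grip in N (left out, the last holds). Time passes only in rows, so rows that do not move let the fingers close. It gives the time, the measured TCP pose, the force, the opening and the grip force at its end, in the units of the state.
- monitor.sense(): the state, without advancing time (a new reading comes with each control period).
- cams.read_camera(name): name is "scene" or "top" or "wrist"; returns a dict with "pixels" (384x512x3 uint8, blue, green, red), "fx", "fy", "cx", "cy" (pixels), "k1" (the pictures are not rectified: a ray, as slopes to the right and down, at radius r is drawn at 1 + k1 r^2 times it, then the intrinsics apply), "rvec" (rotation vector, rad) and "tvec" (3), from world to camera coordinates, as OpenCV has them. Camera axes: x right, y down, z forward; pixel columns grow to the right and rows downward; lengths in m; the calibration is good to about 2 mm. A picture is of the moment at which its call begins. There is no depth.
- workorder.finish_job(): hands the job in; it is judged then, once.
Trained networks look in the newest picture that a camera, given by its name, has taken for a name from the list of things; names that differ only in an ending like _2 or _b are one class to them, and where a whole thing is asked for, a point or a joint stands for the part that bears it (a point fixed in the world has none). Each returns a list of dicts, best first, with "conf" (0 to 1); they miss things now and then, are a little off and sometimes report something else, mostly with a low value. They report only what shows in the picture. A call takes as long as a camera call. They do not tell look-alikes from the thing itself.
- find_in(camera, query): "pixel" ([column, row] in pixels, amid what is visible of it).
- cut_out(camera, query): "region" (384x512 bool, what is visible of it) and "pixel" ([column, row] in pixels, amid what is visible of it).
The state is a dict: "time_s": time; "joint_positions": joint angles; "qvel": joint speeds; "tau": joint torques, N m; "tool_pos": TCP position; "ee_rot": TCP orientation; "ft_force": force on the tool from outside, world axes, zero at the start; "torque": the same for the moment, N m; "width": finger opening in m; "grasp_force": force on a finger pad.
Only numpy, scipy, OpenCV 4.12 (cv2) and the standard library are available. Lean on these libraries where they do the work, as an engineer would, in place of code of your own. Each camera call takes 0.05 s, during which the arm holds its last target. There are 200 camera calls.

## Working session

There is one attempt and no reset: what is moved stays moved. The work goes in short steps, Python scripts to look and compute and a tool call to move; the robot and the scene stay as the last step left them, time stands still between calls to the robot, and variables do not carry over. Pictures are saved under pics/ and viewed, at most 11 in all, crops included, and the job is handed in when it is done.

Besides the shell and the picture viewer there is one more tool, called after "Request:" in YAML: its name, and indented under it one key for each argument. apply_moves: Moves the arm, as the interface text tells. Its arguments: {"type":"object","properties":{"steps":{"type":"array"},"squeeze":{"type":"number"}},"required":["steps"]}

```bash
mkdir -p pics; cat > h.py <<'E'
import numpy as np, cv2
from rig import monitor, cams, workorder, find_in, cut_out
from scipy.spatial.transform import Rotation as R
def cam(n):
    c=cams.read_camera(n); c['R']=cv2.Rodrigues(np.array(c['rvec'],float))[0]; c['t']=np.array(c['tvec'],float).ravel(); return c
def und(c,px):
    d=np.array([(px[0]-c['cx'])/c['fx'],(px[1]-c['cy'])/c['fy']]); u=d.copy()
    for _ in range(30): u=d/(1+c['k1']*(u@u))
    return u
def at(c,px,z):
    u=und(c,px); d=c['R'].T@np.array([u[0],u[1],1]); o=-c['R'].T@c['t']; return o+d*(z-o[2])/d[2]
def proj(c,p):
    q=c['R']@np.array(p)+c['t']; u=q[:2]/q[2]; u=u*(1+c['k1']*(u@u)); return np.array([c['fx']*u[0]+c['cx'],c['fy']*u[1]+c['cy']])
E
python3 - <<'E'
from h import *
ims=[]
for n in ['top','scene']:
    c=cam(n); cv2.imwrite(f'pics/{n}0.png',cv2.resize(c['pixels'],(800,600),interpolation=cv2.INTER_CUBIC))
    print(n,(-c['R'].T@c['t']).round(3),c['fx'])
    for q,z in [('mill',.1),('insert',.016),('lid',.04),('dabba',.06),('mug',.09),('organizer',.06),('tong',.01),('notch',.111),('pip',.111)]:
        for f in find_in(n,q): print(q,round(f['conf'],2),np.round(f['pixel']),at(c,f['pixel'],z).round(3))
E
```

```text
top [0.384 0.063 1.198] 361.15182644501874
mill 0.83 [292. 204.] [ 0.535 -0.046  0.1  ]
insert 0.6 [204. 246.] [0.402 0.233 0.016]
insert 0.57 [204. 221.] [0.484 0.236 0.016]
insert 0.36 [294. 204.] [ 0.546 -0.06   0.016]
lid 0.79 [370. 247.] [ 0.407 -0.304  0.04 ]
lid 0.74 [227. 141.] [0.751 0.165 0.04 ]
lid 0.72 [362. 195.] [ 0.574 -0.281  0.04 ]
dabba 0.61 [224. 140.] [0.749 0.174 0.06 ]
mug 0.76 [334. 134.] [ 0.765 -0.185  0.09 ]
organizer 0.79 [282. 134.] [ 0.77  -0.018  0.06 ]
notch 0.58 [295. 204.] [ 0.533 -0.054  0.111]
notch 0.47 [282. 136.] [ 0.749 -0.013  0.111]
pip 0.88 [290. 205.] [ 0.529 -0.039  0.111]
scene [1.055 0.409 0.878] 400.43367044339016
mill 0.79 [240. 154.] [ 0.568 -0.02   0.1  ]
insert 0.62 [358. 184.] [0.409 0.246 0.016]
insert 0.56 [342. 208.] [0.498 0.249 0.016]
lid 0.92 [170. 130.] [ 0.581 -0.268  0.04 ]
lid 0.82 [202.  95.] [ 0.421 -0.29   0.04 ]
lid 0.27 [189. 222.] [ 0.771 -0.018  0.04 ]
lid 0.21 [134. 188.] [ 0.784 -0.199  0.04 ]
dabba 0.75 [256. 263.] [0.766 0.18  0.06 ]
dabba 0.42 [342. 208.] [0.526 0.257 0.06 ]
mug 0.58 [136. 187.] [ 0.793 -0.161  0.09 ]
organizer 0.74 [186. 221.] [ 0.781 -0.015  0.06 ]
tong 0.77 [373. 277.] [0.613 0.398 0.01 ]
tong 0.63 [173. 129.] [ 0.557 -0.288  0.01 ]
tong 0.62 [238. 154.] [ 0.516 -0.075  0.01 ]
notch 0.66 [238. 155.] [ 0.58  -0.016  0.111]
pip 0.75 [240. 154.] [ 0.577 -0.015  0.111]
```

View pics/top0.png

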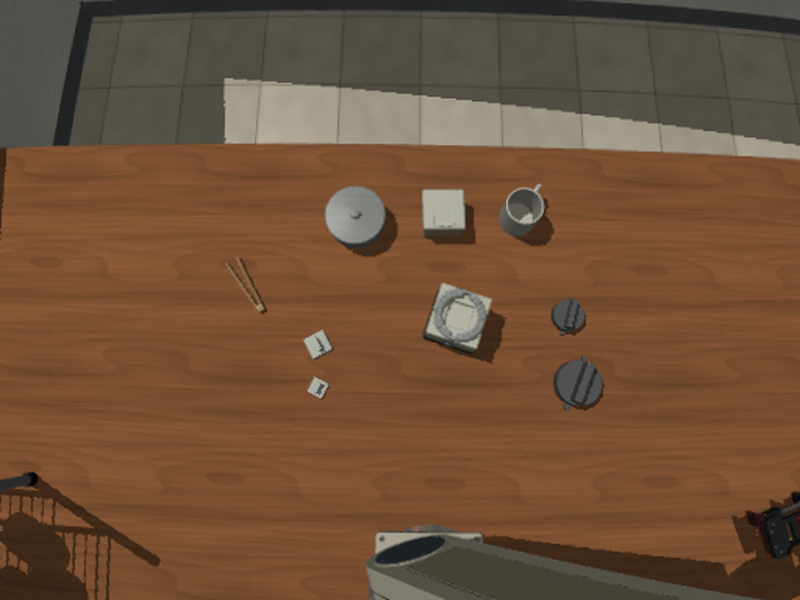

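```bash
python3 - <<'E'
from h import *
print(monitor.sense())
for n,hs in [('top',{'lid':.04,'insert':.012}),('scene',{'lid':.04,'insert':.012})]:
    c=cam(n)
    for q in hs:
        for f in cut_out(n,q)[:4]:
            m=f['region'].astype(np.uint8); k=cv2.findContours(m,0,1)[0]; k=max(k,key=cv2.contourArea)
            w=np.array([at(c,p[0],hs[q])[:2] for p in k],np.float32)
            r=cv2.minAreaRect(w); print(n,q,round(f['conf'],2),m.sum(),np.round(r[0],3),np.round(r[1],3),r[2])
E
```

```text
{'time_s': 1.0, 'joint_positions': array([-1.28600424e+00,  4.23085967e-01,  1.62992085e+00,  3.30020813e-06,
        1.08860760e+00, -1.90248337e-02]), 'qvel': array([ 0.00055667,  0.00106881, -0.00099634, -0.00068273,  0.00130937,
        0.00026484]), 'tau': array([-1.35080209e-03, -5.44588959e+01, -2.74051183e+01,  6.45122747e-02,
        1.68261782e-02, -5.96350702e-06]), 'tool_pos': array([ 0.18698001, -0.59634399,  0.22267562]), 'ee_rot': array([-3.14157094e+00, -3.33748350e-06,  3.03815392e-01]), 'ft_force': array([ 0.23878382, -0.08061658,  0.10979884]), 'torque': array([-0.02213235,  0.00255225,  0.01644793]), 'grasp_force': 0.0, 'width': 0.0876816957839462}
top lid 0.9 359 [ 0.553 -0.284] [0.063 0.071] 30.863924026489258
top lid 0.71 815 [ 0.412 -0.301] [0.097 0.106] 12.48243236541748
top insert 0.55 1272 [ 0.549 -0.054] [0.114 0.129] 71.15670776367188
top insert 0.49 105 [0.398 0.233] [0.032 0.033] 65.11784362792969
top insert 0.48 177 [0.489 0.239] [0.043 0.044] 27.709848403930664
scene lid 0.86 831 [ 0.421 -0.291] [0.138 0.103] 43.297664642333984
scene lid 0.73 445 [ 0.57  -0.271] [0.083 0.069] 63.58415985107422
scene insert 0.64 139 [0.403 0.24 ] [0.036 0.035] 62.80633544921875
scene insert 0.57 285 [0.491 0.244] [0.05  0.043] 31.22209358215332
```

The top view shows the mill at (460,317), the small lid at (569,316), the large plate at (318,344) and the tong at (247,287), all at 800x600 scale. The larger lid at (578,384) and smaller plate at (318,388) are the look-alikes. Next I'll take close views with the wrist camera.

```bash
cat >> h.py <<'E'
def plan(p,yaw,n,nr=None):
    "rows to go to world p, yaw (tool down); printed in move units"
    s=monitor.sense(); x0=np.array(s['tool_pos']); y0=s['ee_rot'][2]; p=np.array(p,float)
    dy=(yaw-y0+np.pi)%(2*np.pi)-np.pi
    out=[]
    for i in range(n):
        yy=y0+dy*i/n; T=R.from_euler('xyz',[np.pi,0,yy]).as_matrix(); v=T.T@((p-x0)/n)/.5
        out.append([round(a,4) for a in (*v,-dy/n/(np.pi/2))])
    print('dx dy dz rz, pos',x0.round(4),'rot',s['ee_rot'].round(4),'yaw turn',round(dy,3)); [print(o) for o in out]
E
python3 - <<'E'
from h import *
c=cam('wrist'); s=monitor.sense(); T=R.from_euler('xyz',s['ee_rot']).as_matrix()
print('cam in tool',T.T@(-c['R'].T@c['t']-s['tool_pos']),'fwd',T.T@c['R'].T@[0,0,1],'imgx',T.T@c['R'].T@[1,0,0],c['fx'])
plan([.50,-.28,.30],0.3,7)
E
```

```text
cam in tool [ 7.65584993e-02 -1.40377953e-05 -1.62642181e-01] fwd [-0.27545076 -0.00139805  0.96131416] imgx [2.50037361e-04 9.99998804e-01 1.52594969e-03] 266.2161527918579
dx dy dz rz, pos [ 0.187  -0.5964  0.2227] rot [-3.1416 -0.      0.3038] yaw turn -0.004
[np.float64(0.1124), np.float64(-0.0595), np.float64(-0.0221), np.float64(0.0003)]
[np.float64(0.1123), np.float64(-0.0596), np.float64(-0.0221), np.float64(0.0003)]
[np.float64(0.1123), np.float64(-0.0596), np.float64(-0.0221), np.float64(0.0003)]
[np.float64(0.1123), np.float64(-0.0597), np.float64(-0.0221), np.float64(0.0003)]
[np.float64(0.1122), np.float64(-0.0597), np.float64(-0.0221), np.float64(0.0003)]
[np.float64(0.1122), np.float64(-0.0598), np.float64(-0.0221), np.float64(0.0003)]
[np.float64(0.1122), np.float64(-0.0599), np.float64(-0.0221), np.float64(0.0003)]
```

Request:
apply_moves:
  steps:
    - {"dx": 0.117, "dy": -0.045, "dz": -0.02, "fingers": 87}
    - {"dx": 0.117, "dy": -0.045, "dz": -0.02, "fingers": 87}
    - {"dx": 0.117, "dy": -0.045, "dz": -0.02, "fingers": 87}
    - {"dx": 0.117, "dy": -0.045, "dz": -0.02, "fingers": 87}
    - {"dx": 0.117, "dy": -0.045, "dz": -0.02, "fingers": 87}
    - {"dx": 0.117, "dy": -0.045, "dz": -0.02, "fingers": 87}
    - {"dx": 0.117, "dy": -0.045, "dz": -0.02, "fingers": 87}
    - {"dx": 0.117, "dy": -0.045, "dz": -0.02, "fingers": 87}

```text
$.steps[0]: bad value
```

```bash
python3 - <<'E'
from h import *
c=cam('wrist'); im=c['pixels']; cv2.imwrite('pics/w1raw.png',im); cv2.imwrite('pics/w1.png',cv2.resize(im,(800,600),interpolation=cv2.INTER_CUBIC))
import pickle; pickle.dump(c,open('w1.pkl','wb'))
for q,z in [('mill',.1),('lid',.04),('lug',.005)]:
    for f in find_in('wrist',q): print(q,round(f['conf'],2),np.round(f['pixel']),at(c,f['pixel'],z).round(3))
plan([.60,-.05,.32],0.3,5)
E
```

```text
dx dy dz rz, pos [ 0.187  -0.5964  0.2227] rot [3.1416 0.     0.3038] yaw turn -0.004
[np.float64(0.223), np.float64(-0.1591), np.float64(-0.0389), np.float64(0.0005)]
[np.float64(0.2229), np.float64(-0.1593), np.float64(-0.0389), np.float64(0.0005)]
[np.float64(0.2228), np.float64(-0.1595), np.float64(-0.0389), np.float64(0.0005)]
[np.float64(0.2227), np.float64(-0.1596), np.float64(-0.0389), np.float64(0.0005)]
[np.float64(0.2225), np.float64(-0.1598), np.float64(-0.0389), np.float64(0.0005)]
```

View pics/w1.png

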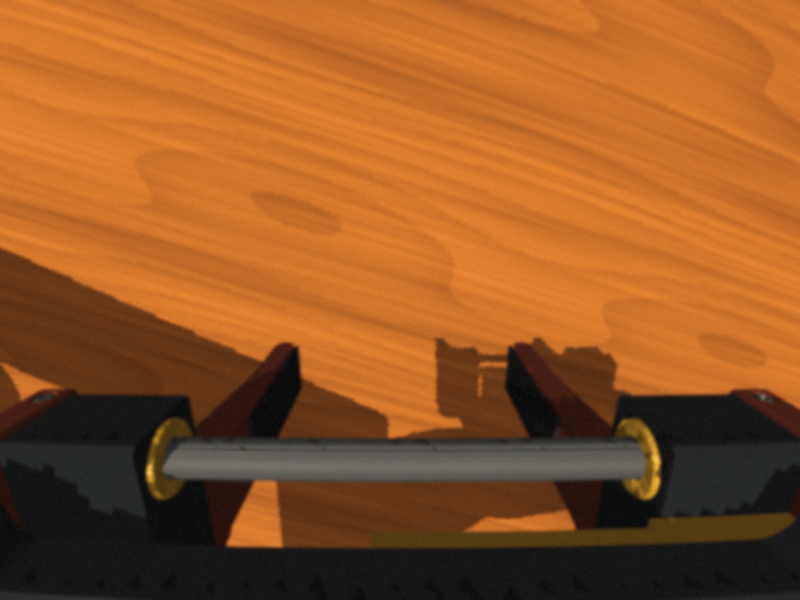

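Request:
apply_moves:
  steps:
    - {"rx": 0, "ry": 0, "rz": 0, "dx": 0.112, "dy": -0.058, "dz": -0.022, "fingers": 87}
    - {"rx": 0, "ry": 0, "rz": 0, "dx": 0.112, "dy": -0.058, "dz": -0.022, "fingers": 87}
    - {"rx": 0, "ry": 0, "rz": 0, "dx": 0.112, "dy": -0.058, "dz": -0.022, "fingers": 87}
    - {"rx": 0, "ry": 0, "rz": 0, "dx": 0.112, "dy": -0.058, "dz": -0.022, "fingers": 87}
    - {"rx": 0, "ry": 0, "rz": 0, "dx": 0.112, "dy": -0.058, "dz": -0.022, "fingers": 87}
    - {"rx": 0, "ry": 0, "rz": 0, "dx": 0.112, "dy": -0.058, "dz": -0.022, "fingers": 87}
    - {"rx": 0, "ry": 0, "rz": 0, "dx": 0.112, "dy": -0.058, "dz": -0.022, "fingers": 87}
    - {"rx": 0, "ry": 0, "rz": 0, "dx": 0, "dy": 0, "dz": 0, "fingers": 87}

```text
time_s: 2.55
tool_pos: [0.4958, -0.2902, 0.2989]
ee_rot: [3.14, -0.002, 0.309]
ft_force: [-0.9, -0.3, -0.9]
width: 0.0869
grasp_force: 0.0
```

```bash
python3 - <<'E'
from h import *
c=cam('wrist'); im=c['pixels']; cv2.imwrite('pics/w2.png',cv2.resize(im,(800,600),interpolation=cv2.INTER_CUBIC))
import pickle; pickle.dump(c,open('w2.pkl','wb'))
for q,z in [('mill',.1),('lid',.04),('lug',.005)]:
    for f in find_in('wrist',q): print(q,round(f['conf'],2),np.round(f['pixel']),at(c,f['pixel'],z).round(3))
plan([.48,-.07,.32],0.3,5)
E
```

```text
lid 0.82 [271. 126.] [ 0.562 -0.29   0.04 ]
lid 0.78 [255. 211.] [ 0.422 -0.308  0.04 ]
lug 0.68 [271. 124.] [ 0.564 -0.291  0.005]
lug 0.58 [251. 212.] [ 0.406 -0.305  0.005]
dx dy dz rz, pos [ 0.4919 -0.2934  0.2975] rot [-3.1411e+00  8.0000e-04  3.0280e-01] yaw turn -0.003
[np.float64(0.0221), np.float64(-0.0867), np.float64(-0.009), np.float64(0.0004)]
[np.float64(0.022), np.float64(-0.0867), np.float64(-0.009), np.float64(0.0004)]
[np.float64(0.022), np.float64(-0.0867), np.float64(-0.009), np.float64(0.0004)]
[np.float64(0.022), np.float64(-0.0868), np.float64(-0.009), np.float64(0.0004)]
[np.float64(0.0219), np.float64(-0.0868), np.float64(-0.009), np.float64(0.0004)]
```

View pics/w2.png

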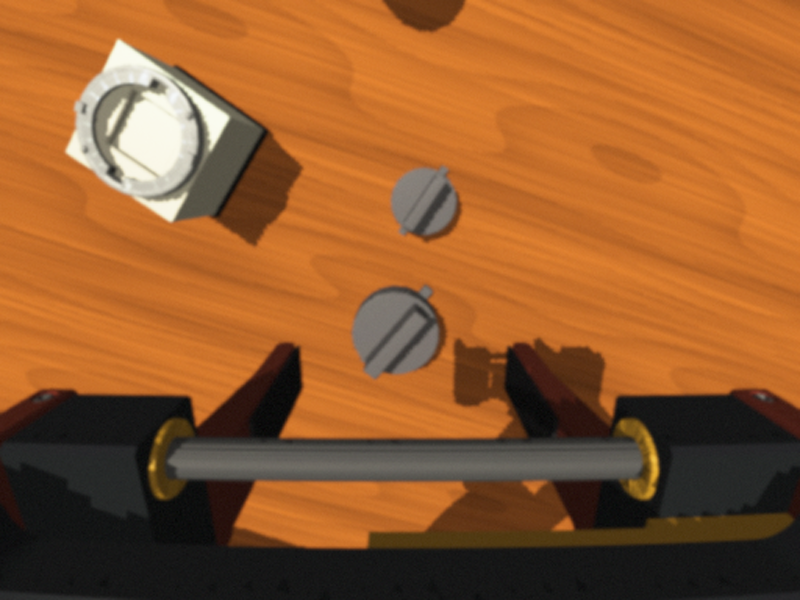

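The small lid is at (425,203) with its lugs at (445,172) and (405,230). The mill's collar is at (140,130) with dark notch-like marks at (155,84) and (113,172). Next I'll look at the mill close up.

Request:
apply_moves:
  steps:
    - {"rx": 0, "ry": 0, "rz": 0, "dx": 0.022, "dy": -0.087, "dz": -0.002, "fingers": 87}
    - {"rx": 0, "ry": 0, "rz": 0, "dx": 0.022, "dy": -0.087, "dz": -0.002, "fingers": 87}
    - {"rx": 0, "ry": 0, "rz": 0, "dx": 0.022, "dy": -0.087, "dz": -0.002, "fingers": 87}
    - {"rx": 0, "ry": 0, "rz": 0, "dx": 0.022, "dy": -0.087, "dz": -0.002, "fingers": 87}
    - {"rx": 0, "ry": 0, "rz": 0, "dx": 0.022, "dy": -0.087, "dz": -0.002, "fingers": 87}
    - {"rx": 0, "ry": 0, "rz": 0, "dx": 0, "dy": 0, "dz": 0, "fingers": 87}
    - {"rx": 0, "ry": 0, "rz": 0, "dx": 0, "dy": 0, "dz": 0, "fingers": 87}

```text
time_s: 3.62
tool_pos: [0.4801, -0.07, 0.3028]
ee_rot: [3.141, 0.0, 0.303]
ft_force: [0.5, -0.2, -0.0]
width: 0.0869
grasp_force: 0.0
```

```bash
python3 - <<'E'
from h import *
import pickle
c=cam('wrist'); pickle.dump(c,open('w3.pkl','wb'))
for q,z in [('mill',.1),('notch',.111),('pip',.111)]:
    for f in find_in('wrist',q): print(q,round(f['conf'],2),np.round(f['pixel']),at(c,f['pixel'],z).round(3))
# rectified top view at z=.111, 0.3 mm/px
ctr=at(c,find_in('wrist','mill')[0]['pixel'],.1)[:2]; print(ctr)
mx=np.zeros((560,560),np.float32); my=mx.copy()
for i in range(560):
    for j in range(560):
        u=proj(c,[ctr[0]+(280-i)*.00025,ctr[1]+(280-j)*.00025,.111]); mx[i,j],my[i,j]=u
cv2.imwrite('pics/rect3.png',cv2.remap(c['pixels'],mx,my,cv2.INTER_CUBIC))
plan([.43,.22,.28],0.3,5)
E
```

```text
mill 0.93 [259. 124.] [ 0.544 -0.051  0.1  ]
notch 0.7 [260. 123.] [ 0.546 -0.051  0.111]
pip 0.84 [257. 125.] [ 0.543 -0.048  0.111]
[ 0.54376058 -0.05079307]
dx dy dz rz, pos [ 0.4803 -0.0698  0.3027] rot [-3.1416e+00  2.0000e-04  3.0200e-01] yaw turn -0.002
[np.float64(0.0153), np.float64(-0.1167), np.float64(0.0091), np.float64(0.0003)]
[np.float64(0.0152), np.float64(-0.1167), np.float64(0.0091), np.float64(0.0003)]
[np.float64(0.0152), np.float64(-0.1167), np.float64(0.0091), np.float64(0.0003)]
[np.float64(0.0151), np.float64(-0.1167), np.float64(0.0091), np.float64(0.0003)]
[np.float64(0.0151), np.float64(-0.1167), np.float64(0.0091), np.float64(0.0003)]
```

View pics/rect3.png

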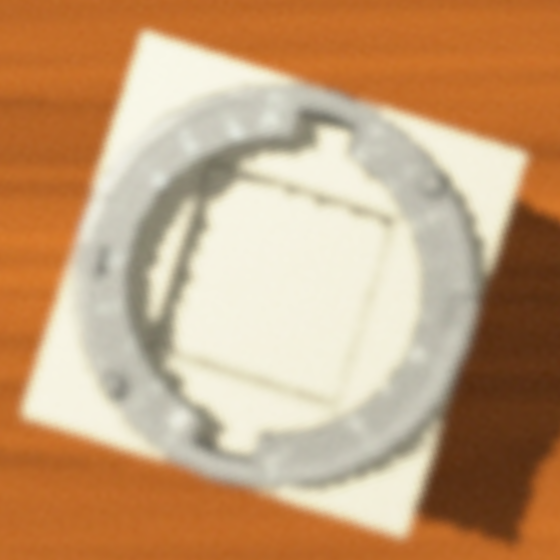

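The rectified mill view (0.25 mm/px) has the collar centre at (280,286) and the notches at (327,130) and (238,440). The round pips are at (433,185) and (117,385), and the recess square lies at about -17°. That puts the mill at about (0.542,-0.051) with yaw about -0.29. The radii match: notch mark 40 mm, pips 47 mm. Next is the insert.

Request:
apply_moves:
  steps:
    - {"rx": 0, "ry": 0, "rz": 0, "dx": 0.015, "dy": -0.117, "dz": 0.01, "fingers": 87}
    - {"rx": 0, "ry": 0, "rz": 0, "dx": 0.015, "dy": -0.117, "dz": 0.01, "fingers": 87}
    - {"rx": 0, "ry": 0, "rz": 0, "dx": 0.015, "dy": -0.117, "dz": 0.01, "fingers": 87}
    - {"rx": 0, "ry": 0, "rz": 0, "dx": 0.015, "dy": -0.117, "dz": 0.01, "fingers": 87}
    - {"rx": 0, "ry": 0, "rz": 0, "dx": 0.015, "dy": -0.117, "dz": 0.01, "fingers": 87}
    - {"rx": 0, "ry": 0, "rz": 0, "dx": 0, "dy": 0, "dz": 0, "fingers": 87}
    - {"rx": 0, "ry": 0, "rz": 0, "dx": 0, "dy": 0, "dz": 0, "fingers": 87}

```text
time_s: 4.75
tool_pos: [0.4287, 0.2211, 0.2777]
ee_rot: [3.141, 0.0, 0.304]
ft_force: [0.2, 0.2, 0.9]
width: 0.0869
grasp_force: 0.0
```

```bash
cat >> h.py <<'E'
def rect(c,ctr,z,mm=.25,n=400):
    I,J=np.mgrid[0:n,0:n]; P=np.stack([ctr[0]+(n/2-I)*mm/1e3,ctr[1]+(n/2-J)*mm/1e3,np.full(I.shape,z)],-1)
    q=P@c['R'].T+c['t']; u=q[...,:2]/q[...,2:]; u=u*(1+c['k1']*(u**2).sum(-1,keepdims=True))
    return cv2.remap(c['pixels'],(c['fx']*u[...,0]+c['cx']).astype(np.float32),(c['fy']*u[...,1]+c['cy']).astype(np.float32),cv2.INTER_CUBIC)
E
python3 - <<'E'
from h import *
import pickle
c=cam('wrist'); pickle.dump(c,open('w4.pkl','wb'))
for q,z in [('insert',.016)]:
    for f in find_in('wrist',q): print(q,round(f['conf'],2),np.round(f['pixel']),at(c,f['pixel'],z).round(3))
a=rect(c,[.49,.24],.024); l=rect(pickle.load(open('w2.pkl','rb')),[.56,-.287],.049)
cv2.imwrite('pics/rect4.png',np.hstack([a,l]))
w=pickle.load(open('w2.pkl','rb'))
for p in [(155,84),(113,172)]: print('notch from w2',at(w,np.array(p)/1.5625,.111).round(4))
E
```

```text
insert 0.69 [258. 122.] [0.494 0.242 0.016]
insert 0.55 [239. 178.] [0.4   0.245 0.016]
notch from w2 [ 0.5825 -0.0584  0.111 ]
notch from w2 [ 0.5059 -0.0353  0.111 ]
```

View pics/rect4.png

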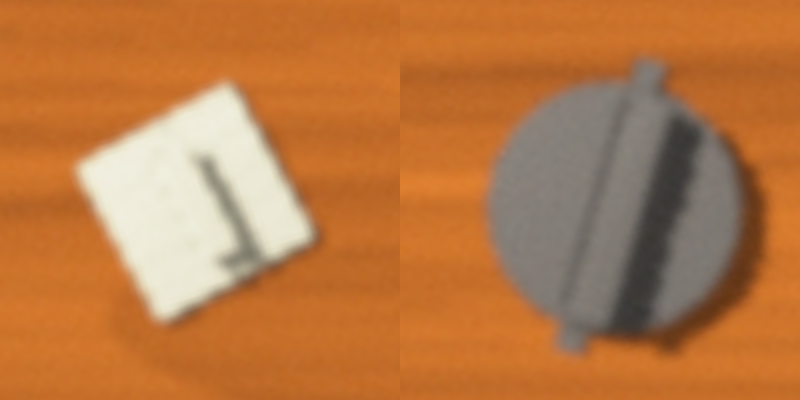

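```bash
python3 - <<'E'
from h import *
import pickle
def back(c,ctr,z0,px,z,mm=.25,n=400):
    return np.array([at(c,proj(c,[ctr[0]+(n/2-i)*mm/1e3,ctr[1]+(n/2-j)*mm/1e3,z0]),z)[:2] for j,i in px])
c=pickle.load(open('w4.pkl','rb'))
k=back(c,[.49,.24],.024,[(230,82),(315,238),(162,325),(78,168)],.008); print('insert',k.mean(0).round(4),np.linalg.norm(k-np.roll(k,1,0),axis=1).round(4))
w=pickle.load(open('w2.pkl','rb'))
k=back(w,[.56,-.287],.049,[(248,65),(170,347)],.004); print('lid',k.mean(0).round(4),np.linalg.norm(k[0]-k[1]).round(4))
k=back(w,[.56,-.287],.049,[(88,208),(343,208)],.025); print('lid disc',k.mean(0).round(4),np.linalg.norm(k[0]-k[1]).round(4))
plan([.4905,.2395,.1],0.505,5)
E
```

```text
insert [0.4887 0.2408] [0.0453 0.0461 0.0457 0.0462]
lid [ 0.5574 -0.2917] 0.0811
lid disc [ 0.5574 -0.2923] 0.0675
dx dy dz rz, pos [0.429  0.2203 0.2779] rot [3.1413e+00 1.0000e-04 3.0200e-01] yaw turn 0.203
[np.float64(0.0258), np.float64(-0.0), np.float64(0.0712), np.float64(-0.0258)]
[np.float64(0.0258), np.float64(0.001), np.float64(0.0712), np.float64(-0.0258)]
[np.float64(0.0257), np.float64(0.0021), np.float64(0.0712), np.float64(-0.0258)]
[np.float64(0.0256), np.float64(0.0031), np.float64(0.0712), np.float64(-0.0258)]
[np.float64(0.0254), np.float64(0.0042), np.float64(0.0712), np.float64(-0.0258)]
```

Request:
apply_moves:
  steps:
    - {"rx": 0, "ry": 0, "rz": 0, "dx": 0.042, "dy": -0.0012, "dz": 0.09, "fingers": 40}
    - {"rx": 0, "ry": 0, "rz": 0, "dx": 0.042, "dy": -0.0012, "dz": 0.09, "fingers": 40}
    - {"rx": 0, "ry": 0, "rz": 0, "dx": 0.042, "dy": -0.0012, "dz": 0.09, "fingers": 40}
    - {"rx": 0, "ry": 0, "rz": -0.065, "dx": 0, "dy": 0, "dz": 0.09, "fingers": 40}
    - {"rx": 0, "ry": 0, "rz": -0.064, "dx": 0, "dy": 0, "dz": 0.04, "fingers": 40}
    - {"rx": 0, "ry": 0, "rz": 0, "dx": 0, "dy": 0, "dz": 0, "fingers": 40}
    - {"rx": 0, "ry": 0, "rz": 0, "dx": 0, "dy": 0, "dz": 0, "fingers": 40}

```text
time_s: 5.72
tool_pos: [0.4893, 0.2416, 0.0789]
ee_rot: [3.141, -0.002, 0.503]
ft_force: [-1.0, -0.3, 0.3]
width: 0.0398
grasp_force: 0.0
```

```bash
python3 - <<'E'
from h import *
plan([.4887,.2408,.011],0.505,4)
print(monitor.sense()['width'])
E
```

```text
dx dy dz rz, pos [0.4893 0.2416 0.0789] rot [ 3.1415e+00 -1.6000e-03  5.0300e-01] yaw turn 0.002
[np.float64(-0.0004), np.float64(0.0002), np.float64(0.0339), np.float64(-0.0003)]
[np.float64(-0.0004), np.float64(0.0002), np.float64(0.0339), np.float64(-0.0003)]
[np.float64(-0.0004), np.float64(0.0002), np.float64(0.0339), np.float64(-0.0003)]
[np.float64(-0.0004), np.float64(0.0002), np.float64(0.0339), np.float64(-0.0003)]
0.039837221175352606
```

Request:
apply_moves:
  steps:
    - {"rx": 0, "ry": 0, "rz": 0, "dx": -0.0005, "dy": 0, "dz": 0.05, "fingers": 40}
    - {"rx": 0, "ry": 0, "rz": 0, "dx": -0.0005, "dy": 0, "dz": 0.05, "fingers": 40}
    - {"rx": 0, "ry": 0, "rz": 0, "dx": -0.0005, "dy": 0, "dz": 0.034, "fingers": 40}
    - {"rx": 0, "ry": 0, "rz": 0, "dx": 0, "dy": 0, "dz": 0, "fingers": 40}
    - {"rx": 0, "ry": 0, "rz": 0, "dx": 0, "dy": 0, "dz": 0, "fingers": 5}
    - {"rx": 0, "ry": 0, "rz": 0, "dx": 0, "dy": 0, "dz": 0, "fingers": 5}
    - {"rx": 0, "ry": 0, "rz": 0, "dx": 0, "dy": 0, "dz": 0, "fingers": 5}
    - {"rx": 0, "ry": 0, "rz": 0, "dx": 0, "dy": 0, "dz": 0, "fingers": 5}
  squeeze: 25

```text
time_s: 6.72
tool_pos: [0.4879, 0.2419, 0.0114]
ee_rot: [3.141, -0.001, 0.507]
ft_force: [0.0, -0.1, 5.0]
width: 0.0097
grasp_force: 25.0
```

Request:
apply_moves:
  steps:
    - {"rx": 0, "ry": 0, "rz": 0, "dx": 0, "dy": 0, "dz": -0.05, "fingers": 5}
    - {"rx": 0, "ry": 0, "rz": 0, "dx": 0, "dy": 0, "dz": -0.11, "fingers": 5}
    - {"rx": 0, "ry": 0, "rz": 0, "dx": 0, "dy": 0, "dz": -0.11, "fingers": 5}
    - {"rx": 0, "ry": 0, "rz": 0.1, "dx": 0, "dy": 0, "dz": -0.1, "fingers": 5}
    - {"rx": 0, "ry": 0, "rz": 0.1, "dx": 0, "dy": 0, "dz": 0, "fingers": 5}
    - {"rx": 0, "ry": 0, "rz": 0.1, "dx": 0, "dy": 0, "dz": 0, "fingers": 5}
    - {"rx": 0, "ry": 0, "rz": 0.1, "dx": 0, "dy": 0, "dz": 0, "fingers": 5}
    - {"rx": 0, "ry": 0, "rz": 0.107, "dx": 0, "dy": 0, "dz": 0, "fingers": 5}

```text
time_s: 7.72
tool_pos: [0.4872, 0.2417, 0.1958]
ee_rot: [3.141, 0.0, -0.295]
ft_force: [0.5, -0.4, -0.5]
width: 0.0096
grasp_force: 25.0
```

```bash
python3 - <<'E'
from h import *
import pickle
c=cam('wrist'); pickle.dump(c,open('w5.pkl','wb')); s=monitor.sense()
for f in cut_out('wrist','insert'):
    print(f['conf'],f['pixel'],f['region'].sum())
t=s['tool_pos']; print('bar mid expected px',proj(c,[t[0],t[1],t[2]+.013]))
cv2.imwrite('pics/w5.png',cv2.resize(c['pixels'][150:384,100:412],(800,600)))
plan([.5425,-.0503,.20],-.29,6)
E
```

```text
0.92 [257.3, 214.4] 2634
0.47 [113.1, 120.1] 1310
0.26 [471.7, 61.8] 9442
bar mid expected px [259.07798355 244.33759875]
dx dy dz rz, pos [0.4872 0.2417 0.1958] rot [ 3.1414e+00  3.0000e-04 -2.9120e-01] yaw turn 0.001
[np.float64(0.0456), np.float64(0.0879), np.float64(-0.0014), np.float64(-0.0001)]
[np.float64(0.0456), np.float64(0.088), np.float64(-0.0014), np.float64(-0.0001)]
[np.float64(0.0455), np.float64(0.088), np.float64(-0.0014), np.float64(-0.0001)]
[np.float64(0.0455), np.float64(0.088), np.float64(-0.0014), np.float64(-0.0001)]
[np.float64(0.0455), np.float64(0.088), np.float64(-0.0014), np.float64(-0.0001)]
[np.float64(0.0455), np.float64(0.088), np.float64(-0.0014), np.float64(-0.0001)]
```

View pics/w5.png

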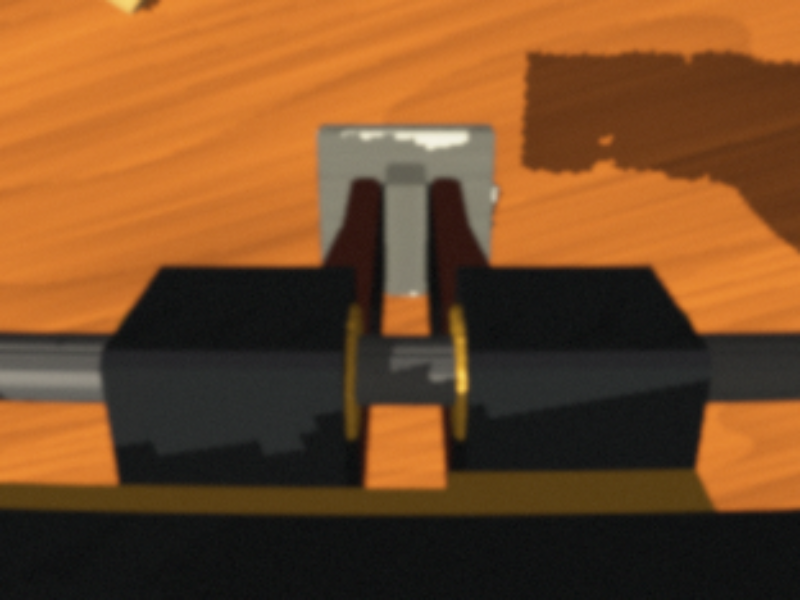

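The plate hangs level in the fingers; its front edge is at crop row 127 and its sides at columns 318 and 494.

```bash
python3 - <<'E'
from h import *
import pickle
c=pickle.load(open('w5.pkl','rb')); s=monitor.sense(); T=R.from_euler('xyz',s['ee_rot']).as_matrix(); t=s['tool_pos']
for p in [(318,127),(494,127),(387,180),(425,180)]:
    q=(100+p[0]*.39,150+p[1]*.39)
    for dz in(-.003,-.011,.013): print(p,dz,(T.T@(at(c,q,t[2]+dz)-t)).round(4))
E
```

```text
(318, 127) -0.003 [ 0.0241 -0.0227  0.003 ]
(318, 127) -0.011 [ 0.0216 -0.0238  0.011 ]
(318, 127) 0.013 [ 0.0292 -0.0206 -0.013 ]
(494, 127) -0.003 [0.024  0.0221 0.003 ]
(494, 127) -0.011 [0.0215 0.0231 0.011 ]
(494, 127) 0.013 [ 0.029   0.0199 -0.013 ]
(387, 180) -0.003 [ 0.0096 -0.0053  0.003 ]
(387, 180) -0.011 [ 0.0064 -0.0056  0.011 ]
(387, 180) 0.013 [ 0.0161 -0.0048 -0.013 ]
(425, 180) -0.003 [0.0096 0.0046 0.003 ]
(425, 180) -0.011 [0.0064 0.0048 0.011 ]
(425, 180) 0.013 [ 0.016   0.0041 -0.013 ]
```

Request:
apply_moves:
  steps:
    - {"rx": 0, "ry": 0, "rz": 0, "dx": 0.045, "dy": 0.088, "dz": 0, "fingers": 5}
    - {"rx": 0, "ry": 0, "rz": 0, "dx": 0.045, "dy": 0.088, "dz": 0, "fingers": 5}
    - {"rx": 0, "ry": 0, "rz": 0, "dx": 0.045, "dy": 0.088, "dz": 0, "fingers": 5}
    - {"rx": 0, "ry": 0, "rz": 0, "dx": 0.045, "dy": 0.088, "dz": 0, "fingers": 5}
    - {"rx": 0, "ry": 0, "rz": 0, "dx": 0.045, "dy": 0.088, "dz": 0, "fingers": 5}
    - {"rx": 0, "ry": 0, "rz": 0, "dx": 0.045, "dy": 0.088, "dz": 0, "fingers": 5}
    - {"rx": 0, "ry": 0, "rz": 0, "dx": 0, "dy": 0, "dz": 0, "fingers": 5}
    - {"rx": 0, "ry": 0, "rz": 0, "dx": 0, "dy": 0, "dz": 0, "fingers": 5}

```text
time_s: 8.82
tool_pos: [0.541, -0.0496, 0.1956]
ee_rot: [-3.141, 0.001, -0.289]
ft_force: [-0.3, 0.3, -0.1]
width: 0.01
grasp_force: 25.0
```

Request:
apply_moves:
  steps:
    - {"rx": 0, "ry": 0, "rz": 0, "dx": 0.001, "dy": 0.001, "dz": 0.05, "fingers": 5}
    - {"rx": 0, "ry": 0, "rz": 0, "dx": 0, "dy": 0, "dz": 0.05, "fingers": 5}
    - {"rx": 0, "ry": 0, "rz": 0, "dx": 0, "dy": 0, "dz": 0.035, "fingers": 5}
    - {"rx": 0, "ry": 0, "rz": 0, "dx": 0, "dy": 0, "dz": 0.02, "fingers": 5}
    - {"rx": 0, "ry": 0, "rz": 0, "dx": 0, "dy": 0, "dz": 0.012, "fingers": 5}
    - {"rx": 0, "ry": 0, "rz": 0, "dx": 0, "dy": 0, "dz": 0, "fingers": 5}

```text
time_s: 9.57
tool_pos: [0.5418, -0.0503, 0.1123]
ee_rot: [3.142, 0.0, -0.29]
ft_force: [0.8, 0.1, -0.1]
width: 0.0097
grasp_force: 25.0
```

```bash
python3 - <<'E'
from h import *
import pickle
plan([.5415,-.05,.105],-.295,1)
c=cam('wrist'); pickle.dump(c,open('w6.pkl','wb'))
cv2.imwrite('pics/w6.png',cv2.resize(c['pixels'][100:284,130:386],(800,575),interpolation=cv2.INTER_CUBIC))
E
```

```text
dx dy dz rz, pos [ 0.5418 -0.0503  0.1123] rot [ 3.1416e+00  1.0000e-04 -2.8970e-01] yaw turn -0.005
[np.float64(-0.0007), np.float64(-0.0004), np.float64(0.0146), np.float64(0.0034)]
```

View pics/w6.png

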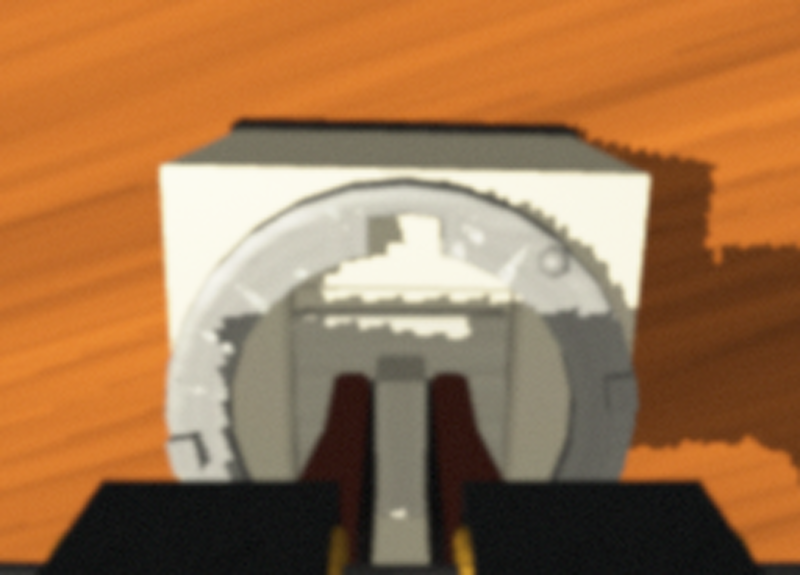

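The plate sits square over the recess: its sides run at about columns 300 and 512, just inside the recess edges, and the notch is straight ahead at (405,235). Pressing down now.

Request:
apply_moves:
  steps:
    - {"rx": 0, "ry": 0, "rz": 0, "dx": 0, "dy": 0, "dz": 0.006, "fingers": 5}
    - {"rx": 0, "ry": 0, "rz": 0, "dx": 0, "dy": 0, "dz": 0.006, "fingers": 5}
    - {"rx": 0, "ry": 0, "rz": 0, "dx": 0, "dy": 0, "dz": 0.006, "fingers": 5}
    - {"rx": 0, "ry": 0, "rz": 0, "dx": 0, "dy": 0, "dz": 0.006, "fingers": 5}
    - {"rx": 0, "ry": 0, "rz": 0, "dx": 0, "dy": 0, "dz": 0, "fingers": 5}

```text
time_s: 10.25
tool_pos: [0.5418, -0.0505, 0.1013]
ee_rot: [3.142, -0.0, -0.29]
ft_force: [-4.9, 0.1, 12.0]
width: 0.0099
grasp_force: 25.0
```

Request:
apply_moves:
  steps:
    - {"rx": 0, "ry": 0, "rz": 0, "dx": 0, "dy": 0, "dz": 0.003, "fingers": 5}
    - {"rx": 0, "ry": 0, "rz": 0, "dx": 0, "dy": 0, "dz": 0, "fingers": 5}
    - {"rx": 0, "ry": 0, "rz": 0, "dx": 0, "dy": 0, "dz": -0.003, "fingers": 5}
    - {"rx": 0, "ry": 0, "rz": 0, "dx": 0, "dy": 0, "dz": 0, "fingers": 20}
    - {"rx": 0, "ry": 0, "rz": 0, "dx": 0, "dy": 0, "dz": 0, "fingers": 20}
    - {"rx": 0, "ry": 0, "rz": 0, "dx": 0, "dy": 0, "dz": -0.04, "fingers": 20}
    - {"rx": 0, "ry": 0, "rz": 0, "dx": 0, "dy": 0, "dz": -0.08, "fingers": 20}
    - {"rx": 0, "ry": 0, "rz": 0, "dx": 0, "dy": 0, "dz": -0.08, "fingers": 20}

```text
time_s: 11.25
tool_pos: [0.5414, -0.0504, 0.2007]
ee_rot: [3.141, 0.001, -0.29]
ft_force: [0.4, 0.3, -0.3]
width: 0.0199
grasp_force: 0.0
```

```bash
python3 - <<'E'
from h import *
plan([.49,-.04,.30],-.29,3)
E
```

```text
dx dy dz rz, pos [ 0.5414 -0.0504  0.2007] rot [ 3.1414e+00  1.4000e-03 -2.9000e-01] yaw turn -0.0
[np.float64(-0.0348), np.float64(0.0032), np.float64(-0.0662), np.float64(0.0)]
[np.float64(-0.0348), np.float64(0.0032), np.float64(-0.0662), np.float64(0.0)]
[np.float64(-0.0348), np.float64(0.0032), np.float64(-0.0662), np.float64(0.0)]
```

Request:
apply_moves:
  steps:
    - {"rx": 0, "ry": 0, "rz": 0, "dx": -0.035, "dy": 0.003, "dz": -0.05, "fingers": 40}
    - {"rx": 0, "ry": 0, "rz": 0, "dx": -0.035, "dy": 0.003, "dz": -0.05, "fingers": 40}
    - {"rx": 0, "ry": 0, "rz": 0, "dx": -0.035, "dy": 0.003, "dz": -0.05, "fingers": 40}
    - {"rx": 0, "ry": 0, "rz": 0, "dx": 0, "dy": 0, "dz": 0, "fingers": 40}
    - {"rx": 0, "ry": 0, "rz": 0, "dx": 0, "dy": 0, "dz": 0, "fingers": 40}

```text
time_s: 11.88
tool_pos: [0.4903, -0.0398, 0.2746]
ee_rot: [3.142, 0.0, -0.29]
ft_force: [-0.2, -0.1, -0.8]
width: 0.0399
grasp_force: 0.0
```

```bash
python3 - <<'E'
from h import *
import pickle
c=cam('wrist'); pickle.dump(c,open('w7.pkl','wb'))
cv2.imwrite('pics/rect7.png',rect(c,[.542,-.0505],.111,.2,600))
plan([.5,-.28,.27],-.285,5)
E
```

```text
dx dy dz rz, pos [ 0.4902 -0.0398  0.2742] rot [ 3.1413e+00  1.3000e-03 -2.9000e-01] yaw turn 0.005
[np.float64(0.0312), np.float64(0.091), np.float64(0.0017), np.float64(-0.0006)]
[np.float64(0.0312), np.float64(0.091), np.float64(0.0017), np.float64(-0.0006)]
[np.float64(0.0311), np.float64(0.091), np.float64(0.0017), np.float64(-0.0006)]
[np.float64(0.031), np.float64(0.091), np.float64(0.0017), np.float64(-0.0006)]
[np.float64(0.0309), np.float64(0.0911), np.float64(0.0017), np.float64(-0.0006)]
```

View pics/rect7.png

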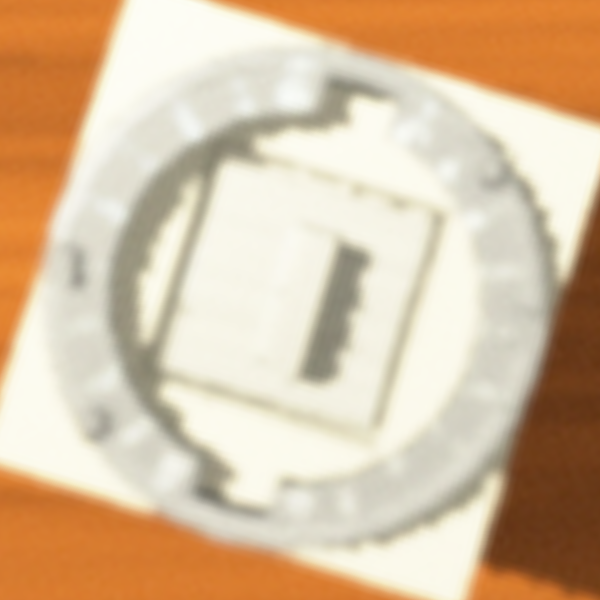

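The plate is flush in the recess with its bar at (330,310). This view repeats the mill pose: centre (0.5427,-0.0507), yaw about -0.291. On to the lid.

Request:
apply_moves:
  steps:
    - {"rx": 0, "ry": 0, "rz": 0, "dx": 0.031, "dy": 0.091, "dz": 0.002, "fingers": 40}
    - {"rx": 0, "ry": 0, "rz": 0, "dx": 0.031, "dy": 0.091, "dz": 0.002, "fingers": 40}
    - {"rx": 0, "ry": 0, "rz": 0, "dx": 0.031, "dy": 0.091, "dz": 0.002, "fingers": 40}
    - {"rx": 0, "ry": 0, "rz": 0, "dx": 0.031, "dy": 0.091, "dz": 0.002, "fingers": 40}
    - {"rx": 0, "ry": 0, "rz": 0, "dx": 0.031, "dy": 0.091, "dz": 0.002, "fingers": 40}
    - {"rx": 0, "ry": 0, "rz": 0, "dx": 0, "dy": 0, "dz": 0, "fingers": 40}
    - {"rx": 0, "ry": 0, "rz": 0, "dx": 0, "dy": 0, "dz": 0, "fingers": 40}

```text
time_s: 12.8
tool_pos: [0.499, -0.2795, 0.2689]
ee_rot: [-3.141, 0.002, -0.291]
ft_force: [-0.3, 0.2, 0.5]
width: 0.04
grasp_force: 0.0
```

```bash
python3 - <<'E'
from h import *
import pickle
c=cam('wrist'); pickle.dump(c,open('w8.pkl','wb'))
cv2.imwrite('pics/rect8.png',np.hstack([rect(c,[.5574,-.2920],z,.25,400) for z in (.004,.049)]))
plan([.5574,-.292,.09],-.285,4)
E
```

```text
dx dy dz rz, pos [ 0.4991 -0.279   0.2693] rot [-3.1408e+00  1.9000e-03 -2.8970e-01] yaw turn 0.005
[np.float64(0.0298), np.float64(-0.0021), np.float64(0.0897), np.float64(-0.0007)]
[np.float64(0.0298), np.float64(-0.0021), np.float64(0.0897), np.float64(-0.0007)]
[np.float64(0.0298), np.float64(-0.0021), np.float64(0.0897), np.float64(-0.0007)]
[np.float64(0.0298), np.float64(-0.002), np.float64(0.0897), np.float64(-0.0007)]
```

View pics/rect8.png

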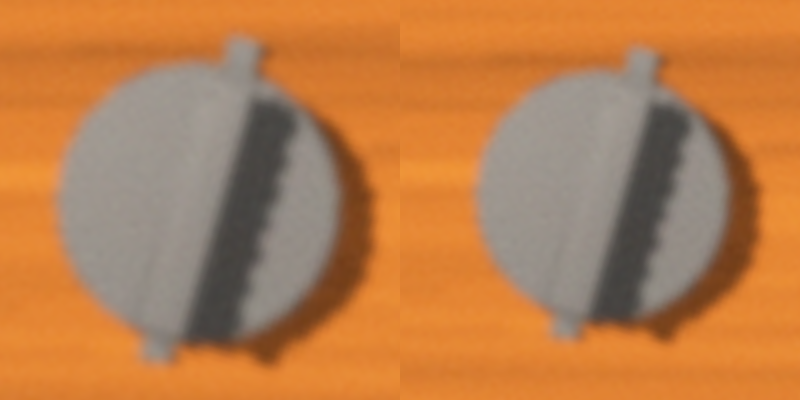

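Both lugs show at (246,40) and (157,360) in the left panel, 83 mm apart as expected. The lid is at (0.5574,-0.2924) with yaw -0.27.

Request:
apply_moves:
  steps:
    - {"rx": 0, "ry": 0, "rz": 0, "dx": 0.04, "dy": -0.0025, "dz": 0.09, "fingers": 40}
    - {"rx": 0, "ry": 0, "rz": 0, "dx": 0.04, "dy": -0.0025, "dz": 0.09, "fingers": 40}
    - {"rx": 0, "ry": 0, "rz": 0, "dx": 0.039, "dy": -0.0025, "dz": 0.09, "fingers": 40}
    - {"rx": 0, "ry": 0, "rz": -0.012, "dx": 0, "dy": 0, "dz": 0.09, "fingers": 40}
    - {"rx": 0, "ry": 0, "rz": 0, "dx": 0, "dy": 0, "dz": 0, "fingers": 40}
    - {"rx": 0, "ry": 0, "rz": 0, "dx": 0, "dy": 0, "dz": 0, "fingers": 40}

```text
time_s: 13.6
tool_pos: [0.5583, -0.2929, 0.0918]
ee_rot: [3.141, -0.001, -0.27]
ft_force: [1.0, -0.5, 0.8]
width: 0.0398
grasp_force: 0.0
```

```bash
python3 - <<'E'
from h import *
plan([.5574,-.2924,.029],-.27,1)
E
```

```text
dx dy dz rz, pos [ 0.5583 -0.2929  0.0918] rot [ 3.1414e+00 -1.3000e-03 -2.7050e-01] yaw turn 0.0
[np.float64(-0.0019), np.float64(-0.0005), np.float64(0.1255), np.float64(-0.0003)]
```

Request:
apply_moves:
  steps:
    - {"rx": 0, "ry": 0, "rz": 0, "dx": -0.002, "dy": 0, "dz": 0.05, "fingers": 40}
    - {"rx": 0, "ry": 0, "rz": 0, "dx": 0, "dy": 0, "dz": 0.045, "fingers": 40}
    - {"rx": 0, "ry": 0, "rz": 0, "dx": 0, "dy": 0, "dz": 0.03, "fingers": 40}
    - {"rx": 0, "ry": 0, "rz": 0, "dx": 0, "dy": 0, "dz": 0, "fingers": 30}
    - {"rx": 0, "ry": 0, "rz": 0, "dx": 0, "dy": 0, "dz": 0, "fingers": 5}
    - {"rx": 0, "ry": 0, "rz": 0, "dx": 0, "dy": 0, "dz": 0, "fingers": 5}
    - {"rx": 0, "ry": 0, "rz": 0, "dx": 0, "dy": 0, "dz": 0, "fingers": 5}
    - {"rx": 0, "ry": 0, "rz": 0, "dx": 0, "dy": 0, "dz": 0, "fingers": 5}
  squeeze: 40

```text
time_s: 14.6
tool_pos: [0.5571, -0.2934, 0.0289]
ee_rot: [3.141, -0.001, -0.271]
ft_force: [-0.6, 0.6, 5.8]
width: 0.0117
grasp_force: 40.0
```

Request:
apply_moves:
  steps:
    - {"rx": 0, "ry": 0, "rz": 0, "dx": 0, "dy": 0, "dz": -0.05, "fingers": 5}
    - {"rx": 0, "ry": 0, "rz": 0, "dx": 0, "dy": 0, "dz": -0.12, "fingers": 5}
    - {"rx": 0, "ry": 0, "rz": 0, "dx": 0, "dy": 0, "dz": -0.12, "fingers": 5}
    - {"rx": 0, "ry": 0, "rz": 0, "dx": 0, "dy": 0, "dz": -0.1, "fingers": 5}
    - {"rx": 0, "ry": 0, "rz": 0, "dx": 0, "dy": 0, "dz": 0, "fingers": 5}
    - {"rx": 0, "ry": 0, "rz": 0, "dx": 0, "dy": 0, "dz": 0, "fingers": 5}

```text
time_s: 15.35
tool_pos: [0.5557, -0.2927, 0.2219]
ee_rot: [-3.141, 0.001, -0.271]
ft_force: [-0.3, 0.8, -2.1]
width: 0.0118
grasp_force: 40.0
```

```bash
python3 - <<'E'
from h import *
import pickle
c=cam('wrist'); pickle.dump(c,open('w9.pkl','wb')); s=monitor.sense(); t=s['tool_pos']; T=R.from_euler('xyz',s['ee_rot']).as_matrix()
print(proj(c,t+T@[.042,0,.027]))
cv2.imwrite('pics/w9.png',cv2.resize(c['pixels'][150:334,130:386],(800,575),interpolation=cv2.INTER_CUBIC))
plan([.5427,-.0507,.20],-.29,6)
E
```

```text
[258.76220837 166.20096188]
dx dy dz rz, pos [ 0.5554 -0.2924  0.2211] rot [-3.1409e+00  3.0000e-03 -2.7110e-01] yaw turn -0.019
[np.float64(-0.0256), np.float64(-0.0765), np.float64(0.007), np.float64(0.002)]
[np.float64(-0.0259), np.float64(-0.0764), np.float64(0.007), np.float64(0.002)]
[np.float64(-0.0261), np.float64(-0.0763), np.float64(0.007), np.float64(0.002)]
[np.float64(-0.0264), np.float64(-0.0763), np.float64(0.007), np.float64(0.002)]
[np.float64(-0.0266), np.float64(-0.0762), np.float64(0.007), np.float64(0.002)]
[np.float64(-0.0268), np.float64(-0.0761), np.float64(0.007), np.float64(0.002)]
```

View pics/w9.png

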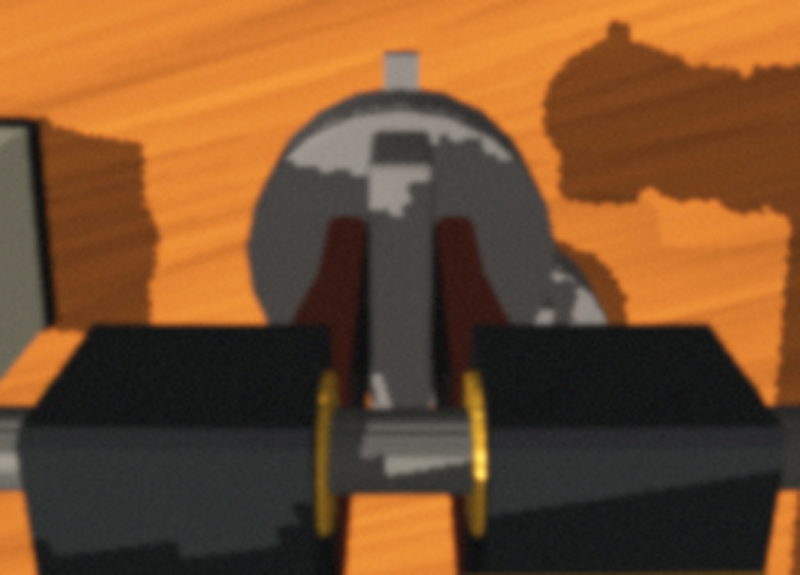

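The lid is held straight; its lug tip at crop (400,50) falls where a centred grasp predicts. Carrying it to the mill.

Request:
apply_moves:
  steps:
    - {"rx": 0, "ry": 0, "rz": 0, "dx": -0.025, "dy": -0.0765, "dz": 0.007, "fingers": 5}
    - {"rx": 0, "ry": 0, "rz": 0, "dx": -0.025, "dy": -0.0765, "dz": 0.007, "fingers": 5}
    - {"rx": 0, "ry": 0, "rz": 0, "dx": -0.025, "dy": -0.0765, "dz": 0.007, "fingers": 5}
    - {"rx": 0, "ry": 0, "rz": 0, "dx": -0.025, "dy": -0.0765, "dz": 0.007, "fingers": 5}
    - {"rx": 0, "ry": 0, "rz": 0, "dx": -0.025, "dy": -0.0765, "dz": 0.007, "fingers": 5}
    - {"rx": 0, "ry": 0, "rz": 0.013, "dx": -0.025, "dy": -0.0765, "dz": 0.007, "fingers": 5}
    - {"rx": 0, "ry": 0, "rz": 0, "dx": 0, "dy": 0, "dz": 0, "fingers": 5}
    - {"rx": 0, "ry": 0, "rz": 0, "dx": 0, "dy": 0, "dz": 0, "fingers": 5}

```text
time_s: 16.4
tool_pos: [0.5451, -0.0521, 0.2006]
ee_rot: [3.141, 0.002, -0.291]
ft_force: [0.1, 0.6, -2.3]
width: 0.0117
grasp_force: 40.0
```

```bash
python3 - <<'E'
from h import *
plan([.5427,-.0507,.143],-.29,1)
E
```

```text
dx dy dz rz, pos [ 0.5451 -0.0521  0.2006] rot [ 3.1409e+00  2.2000e-03 -2.9080e-01] yaw turn 0.001
[np.float64(-0.0053), np.float64(-0.0012), np.float64(0.1152), np.float64(-0.0005)]
```

Request:
apply_moves:
  steps:
    - {"rx": 0, "ry": 0, "rz": 0, "dx": -0.005, "dy": -0.001, "dz": 0.05, "fingers": 5}
    - {"rx": 0, "ry": 0, "rz": 0, "dx": 0, "dy": 0, "dz": 0.045, "fingers": 5}
    - {"rx": 0, "ry": 0, "rz": 0, "dx": 0, "dy": 0, "dz": 0.02, "fingers": 5}
    - {"rx": 0, "ry": 0, "rz": 0, "dx": 0, "dy": 0, "dz": 0, "fingers": 5}
    - {"rx": 0, "ry": 0, "rz": 0, "dx": 0, "dy": 0, "dz": 0, "fingers": 5}

```text
time_s: 17.02
tool_pos: [0.544, -0.0511, 0.145]
ee_rot: [-3.141, -0.001, -0.292]
ft_force: [0.2, 1.1, -0.6]
width: 0.012
grasp_force: 40.0
```

```bash
python3 - <<'E'
from h import *
plan([.5427,-.0507,.128],-.29,1)
E
```

```text
dx dy dz rz, pos [ 0.544  -0.0511  0.145 ] rot [-3.1414e+00 -1.1000e-03 -2.9200e-01] yaw turn 0.002
[np.float64(-0.0028), np.float64(0.0), np.float64(0.034), np.float64(-0.0012)]
```

Request:
apply_moves:
  steps:
    - {"rx": 0, "ry": 0, "rz": 0, "dx": -0.002, "dy": 0, "dz": 0.006, "fingers": 5}
    - {"rx": 0, "ry": 0, "rz": 0, "dx": 0, "dy": 0, "dz": 0.008, "fingers": 5}
    - {"rx": 0, "ry": 0, "rz": 0, "dx": 0, "dy": 0, "dz": 0.008, "fingers": 5}
    - {"rx": 0, "ry": 0, "rz": 0, "dx": 0, "dy": 0, "dz": 0.008, "fingers": 5}
    - {"rx": 0, "ry": 0, "rz": 0, "dx": 0, "dy": 0, "dz": 0.006, "fingers": 5}
    - {"rx": 0, "ry": 0, "rz": 0, "dx": 0, "dy": 0, "dz": 0, "fingers": 5}

```text
time_s: 17.77
tool_pos: [0.5423, -0.0503, 0.1268]
ee_rot: [3.142, 0.0, -0.292]
ft_force: [-3.1, 0.5, 7.1]
width: 0.0116
grasp_force: 40.0
```

Request:
apply_moves:
  steps:
    - {"rx": 0, "ry": 0, "rz": 0.056, "dx": 0, "dy": 0, "dz": 0, "fingers": 5}
    - {"rx": 0, "ry": 0, "rz": 0.056, "dx": 0, "dy": 0, "dz": 0, "fingers": 5}
    - {"rx": 0, "ry": 0, "rz": 0.056, "dx": 0, "dy": 0, "dz": 0, "fingers": 5}
    - {"rx": 0, "ry": 0, "rz": 0.056, "dx": 0, "dy": 0, "dz": 0, "fingers": 5}
    - {"rx": 0, "ry": 0, "rz": 0.056, "dx": 0, "dy": 0, "dz": 0, "fingers": 5}
    - {"rx": 0, "ry": 0, "rz": 0.056, "dx": 0, "dy": 0, "dz": 0, "fingers": 5}
    - {"rx": 0, "ry": 0, "rz": 0.056, "dx": 0, "dy": 0, "dz": 0, "fingers": 5}
    - {"rx": 0, "ry": 0, "rz": 0.055, "dx": 0, "dy": 0, "dz": 0, "fingers": 5}
  squeeze: 50

```text
time_s: 18.77
tool_pos: [0.5427, -0.0509, 0.1268]
ee_rot: [3.141, -0.001, -0.996]
ft_force: [-2.6, -2.9, 4.6]
width: 0.012
grasp_force: 50.0
```

Request:
apply_moves:
  steps:
    - {"rx": 0, "ry": 0, "rz": 0, "dx": 0, "dy": 0, "dz": 0, "fingers": 5}
    - {"rx": 0, "ry": 0, "rz": 0, "dx": 0, "dy": 0, "dz": 0, "fingers": 5}

```text
time_s: 19.02
tool_pos: [0.5427, -0.0509, 0.1269]
ee_rot: [-3.142, -0.001, -0.992]
ft_force: [-2.2, -3.8, 6.2]
width: 0.0119
grasp_force: 50.0
```

```bash
python3 - <<'E'
from h import *
import pickle
s=monitor.sense(); print(s['tool_pos'],s['ee_rot'],s['ft_force'],s['torque'],s['width'])
c=cam('wrist'); pickle.dump(c,open('w10.pkl','wb'))
cv2.imwrite('pics/w10.png',cv2.resize(c['pixels'][100:284,130:386],(800,575),interpolation=cv2.INTER_CUBIC))
E
```

```text
[ 0.54274939 -0.05091412  0.12685562] [-3.14152332e+00 -1.02584564e-03 -9.91663928e-01] [-2.22582068 -3.7798233   6.24961031] [-0.62070848  0.32803647  0.04516152] 0.011920439797292957
```

View pics/w10.png

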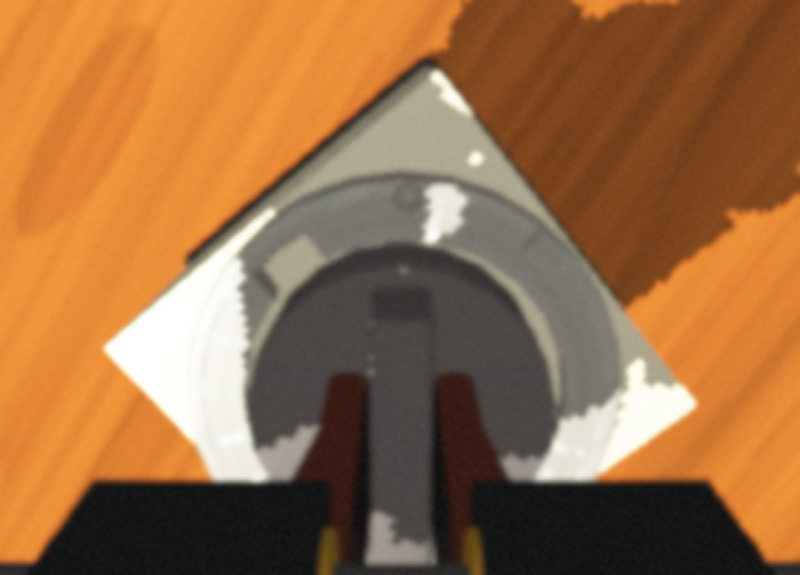

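```bash
python3 - <<'E'
from h import *
import pickle
c=pickle.load(open('w10.pkl','rb')); s=monitor.sense(); t=s['tool_pos']; T=R.from_euler('xyz',s['ee_rot']).as_matrix()
for p,z in [((407,196),.112),((402,290),.147),((402,312),.135)]:
    v=T.T@(at(c,(130+p[0]*.32,100+p[1]*.32),z)-t); print(p,v.round(4),np.arctan2(v[1],v[0]).round(3))
E
```

```text
(407, 196) [0.0456 0.0005 0.0149] 0.012
(402, 290) [ 0.0347 -0.0006 -0.0201] -0.017
(402, 312) [ 0.0267 -0.0005 -0.0081] -0.021
```

The pip at (407,196) lies about 0.02 rad clockwise of the bar's line at column 402, so I'll make a small correction and hand in.

Request:
apply_moves:
  steps:
    - {"rx": 0, "ry": 0, "rz": 0.012, "dx": 0, "dy": 0, "dz": 0, "fingers": 5}
    - {"rx": 0, "ry": 0, "rz": 0, "dx": 0, "dy": 0, "dz": 0, "fingers": 5}
    - {"rx": 0, "ry": 0, "rz": 0, "dx": 0, "dy": 0, "dz": 0, "fingers": 5}
    - {"rx": 0, "ry": 0, "rz": 0, "dx": 0, "dy": 0, "dz": 0, "fingers": 5}

```text
time_s: 19.58
tool_pos: [0.5428, -0.0509, 0.1268]
ee_rot: [-3.142, -0.001, -1.01]
ft_force: [-1.6, -4.0, 5.0]
width: 0.0115
grasp_force: 50.0
```

```bash
python3 - <<'E'
from h import *
s=monitor.sense(); print(s['tool_pos'],s['ee_rot'],s['ft_force'],s['width'])
print(workorder.finish_job())
E
```

```text
[ 0.54275438 -0.05087016  0.12682293] [-3.14153986e+00 -1.05249690e-03 -1.01009386e+00] [-1.63846172 -3.95881252  4.98785084] 0.011453685611158698
the job is handed in; nothing more can be done
None
```

I pressed the plate flush into the recess, then put the lid on and turned it about 0.72 rad clockwise to the pips, short of the lock click. The job is handed in at 19.6 s with the gripper still holding the lid; no verdict came back.

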